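# Take a stamp pack off its display hook and stand it in the class caddy

### The arm

A 6-joint arm with a two-finger parallel gripper is mounted at the origin on the work surface. World frame = base frame: x ahead of the robot, y to its left, z up, the work surface at z = 0. Lengths are in mm, angles in rad, forces in N, time in s.
With the tool pointing down it reaches from about 250 to 725 mm from the base axis. Payload 9.7 kg.
Tool frame: the origin (TCP) lies between the finger pads; the fingertips stand 11 mm ahead of it and the grasp point (between the pads) lies 8 mm behind it; z points along the fingers, y is the line along which they close (so a half turn about z gives the same grasp; the last joint's range is limited). The gripper opens to 85 mm and grips with 20 to 120 N. Pads are 22 mm wide; open, the fingers measure 114 mm over their backs; the gripper's body (76 mm by 85 mm) begins 54 mm behind the grasp point. The pads swing forward as they close: fully open they stand 13 mm farther back than shut.
Start: joints at [-1.159, 0.087, 0.176, 1.66, 0, 1.571], TCP at [220.14, -504.019, 242.284] pointing down, gripper open.
Joint ranges: [-3.13, 3.13], [-0.85, 1.81], [-1.15, 1.24], [-2.2, 2.28], [-1.44, 1.52], [-3.14, 3.14]. Speed limits (rad/s): [2.22, 2.22, 2.57, 3.14, 3.14, 3.14].

### API

Orientations are given as a unit quaternion [w, x, y, z].
In Python, from workcell import bot gives the robot as it stands.
- The arm moves only by the shell command python3 -m handwheel 'ROWS'. ROWS is JSON, a list of rows, each a list of 5 numbers: the opening, from 0 (shut) to 1 (fully open), then the shift along the tool's x, y, z in cm, then the turn about the tool's z in degrees. In form: [[grip, tx, ty, tz, turn], ...]. A call has exactly 5 rows; each row shifts and turns the commanded pose from where the row before left it, along the tool's axes as they then stand; what a row does not reach is not made up. A row lasts 1/12 s, in which the tool goes at most 41.7 mm and 7.16 degrees, less where a joint would pass 70% of its speed; a pose out of reach is approached as far as the arm can. A call with a gripper value outside its range is refused whole. The fingers move at their own pace and stop on an object; the grip force is fixed at half the most. Time passes only in rows, so rows that do not move let the fingers close, or fill a call up. It gives the time, the measured TCP pose, the force, the opening and the grip force at its end, in the units of the state.
- bot.get_state(): the state, without advancing time (a new reading comes with each control period).
- bot.snapshot(name): name is "side" or "top" or "wrist"; returns (picture, depth): 480x640x3 uint8, blue, green, red; 480x640 float32, mm along the optical axis (not along the pixel's ray), 0 where there is no reading.
- bot.get_calibration(name): a dict with "mtx" (3x3 intrinsics, pixels), "distortion" ([k1, k2, p1, p2, k3] as OpenCV has them; the pictures are not rectified), "R" (3x3) and "t" (3): a world point X has camera coordinates R X + t. Camera axes: x right, y down, z forward; pixel columns grow to the right and rows downward; lengths in mm; the calibration is good to about 2 mm. A picture is of the moment at which its call begins: read the wrist's pose just before it. get_calibration takes no time and is no camera call; for the wrist camera it gives the pose at the moment of the call.
- bot.finish_job(): hands the job in; it is judged then, once.
The state is a dict: "time_s": time; "q": joint angles; "qd": joint speeds; "effort": joint torques, N m; "tcp_pos": TCP position; "orientation": TCP orientation; "ft_force": force on the tool from outside, world axes, zero at the start; "ft_torque": the same for the moment, N m; "gripper_width": finger opening in mm; "grip_force": force on a finger pad.
Only numpy, scipy, OpenCV 4.12 (cv2) and the standard library are available. Lean on these libraries where they do the work, as an engineer would, in place of code of your own. Each camera call takes 0.05 s, during which the arm holds its last target. There are 200 camera calls.

### The job

Take the lilac pack of mooncake stamps off its display hook: lift it so that its hang hole clears the hook's upturned tip as you slide it off, feeling your way so that you never strain the thin hang tab or lever the hook. Then stand the pack upright in the empty slot of the coral-red caddy, set down on the slot's floor rather than dropped, and let go; leave the other pack on its hook and everything else where it is.

Things in the scene. Friction and masses are not known exactly. Their poses are not given: they have to be found in the camera images.
- lilac_pack_center (a point): Centre of the hanging lilac-edged clear clamshell pack of cream flower stamps, about 120 g. z up the pack, y across its width, x through its thickness; both sides alike. Stiff clear blister 112 wide (y) x 22 thick (x), from 66 below to 37 above this point; the grip, from above across the 22 mm, goes on it to one side of the hook wire (40 off the middle keeps a gripper body clear)
- lilac_pack: The lilac pack; origin at the middle of its bottom edge, 70 below its centre. Its lilac flange sheet is 120 wide (y) x 145 high (z) x 3 thick (x), standing out all round the blister
- lilac_pack_hole (a point): Centre of the lilac pack's hang hole: a rectangle 13 wide (y) x 15 high (z) through the 3 mm flange, 56 above the pack's centre, 19 below the flange's top edge. Hanging, its upper edge rests on the hook wire. The hang tab tears at about 8 N between pack and hook
- lilac_pack_base (a point): Middle of the lilac pack's bottom edge, 70 below its centre
- rack: White countertop pegboard stand, fixed. Origin on the table at the middle of the panel's front face; z up, y along the panel (360 wide, 295 high); the front faces -x. A base plate 10 high reaches 150 forward of the panel. Two steel display hooks stick out of it to -x at y = -78 and +78, 200 above the table. A flat ring cutter hangs on the panel between them
- hook_a (a point): Bend of the display hook at rack y = -78, axes as the rack's. 5 mm round wire runs level from the panel 135 forward (-x) to this point (its axis), then a straight 36 long tip goes on forward and upward. Tips were bent in use, not measured: each rises 17 to 46 degrees above level and veers up to 23 degrees to either side. The hook springs: near its end about 0.1 mm per N up, down or sideways
- hook_b (a point): The same point of the like hook at rack y = +78, with its own unmeasured tip bends (17 to 46 degrees up, up to 23 to either side). The lilac pack hangs on either hook and the mint pack on the other
- mint_pack_center (a point): Centre of the other pack, the same in shape, with a mint-green flange, hanging on the other hook; it stays there
- slot (a point): Centre of the inner floor (5 mm above the table) of the empty slot in the coral-red caddy, which is fixed. Slot inside: 132 along this frame's x, 32 along its y, walls 4 thick with the rim 70 above the table. On the -y side of the slot is the caddy's bin (76 wide inside, rim 50) with two cream press barrels, 65 high
- caddy: The coral-red caddy; origin on the table under the slot's centre, axes as the slot's
- mint_pack: The mint pack; origin at the middle of its bottom edge
- cake_1: Lilac mooncake, 56 across x 25 high, on the tray; origin under its centre
- cake_2: Lilac mooncake, 56 across x 25 high, on the tray; origin under its centre
- cake_3: Pale mooncake, 56 across x 25 high, on the tray; origin under its centre
- plate: Blue plate, 210 across x 18 high, on the table; origin under its centre
- press: Cream mooncake press standing, 56 across x 100 high; origin under its centre
Mind the look-alikes: they are no part of the job. What is shaped like the lilac_pack but yellow is not meant.

How it is judged (in metres and radians):
On the way, in this order (a step that is already met when the one before it is completed fails the run):
1. the lilac pack is off the hook, its hole clear beyond the hook's tip, with the other pack still hanging (x of lilac_pack_hole in the frame of rack below -0.183 m and height (world z) of lilac_pack_base above 0.03 m and contact force between lilac_pack and rack below 0.05 N), for 0.1 s.
2. the lilac pack stands in the caddy slot, on its floor (horizontal distance between lilac_pack_base and slot below 0.014 m and z of lilac_pack_base in the frame of slot below 0.006 m and angle between lilac_pack's own z axis and vertical below 0.2 rad), for 0.2 s.
At the end, for the whole second after the job is handed in: the lilac pack stands at rest in the caddy's slot: its bottom edge within 6 mm of the slot floor and its middle within 14 mm of the slot's centre, upright within 0.2 rad and along the slot within 0.2 rad; the mint pack hangs on its own hook within 20 mm of where it was (all of step 2 and angle between the y axis of lilac_pack and the x axis of caddy, either way round below 0.2 rad and linear speed of lilac_pack below 0.03 m/s and distance of mint_pack_center from where it was at the start of the episode below 0.02 m); the robot touches nothing.
It fails at once if the lilac pack pressed or pulled on the hook or stand with more than 8 N (hang tab torn, hook levered) (contact force between lilac_pack and rack above 8 N).
It fails at once if the gripper or arm pushed the stand or its hooks with more than 12 N (contact force between any of the fingers, the arm and rack above 12 N).
It fails at once if the pack was let go over the caddy more than 15 mm above the slot's floor (contact force between the fingers and lilac_pack below 0.05 N and horizontal distance between lilac_pack_base and slot below 0.06 m and z of lilac_pack_base in the frame of slot above 0.015 m).
It fails at once if the mint pack was pushed off its place on its hook by more than 30 mm (distance of mint_pack_center from where it was at the start of the episode above 0.03 m).
It fails at once if a mooncake, the plate or the press was moved by more than 20 mm (distance of any of cake_1, cake_2, cake_3, plate, press from where it was at the start of the episode above 0.02 m).
It also fails if it takes over 72 s, if anything falls off the work surface, if the arm or the gripper's body presses on something with over 40 N, if the wrist force passes 120 N, or if a joint passes its speed limit or range.

## Working session

There is one attempt and no reset: what is moved stays moved. The work goes in short steps, Python scripts to look and compute and a shell command to move; the robot and the scene stay as the last step left them, time stands still between calls to the robot, and variables do not carry over. Pictures are saved under pics/ and viewed, at most 10 in all, crops included, and the job is handed in when it is done.

```bash
mkdir -p pics; ls; cat > h.py <<'E'
import numpy as np, cv2
from workcell import bot
def world(cal,uv,d):
    uv=np.array(uv,float).reshape(-1,1,2)
    n=cv2.undistortPoints(uv,np.array(cal["mtx"]),np.array(cal["distortion"])).reshape(-1,2)
    c=np.c_[n,np.ones(len(n))]*np.array(d,float).reshape(-1,1)
    return (c-np.array(cal["t"]))@np.array(cal["R"])
def cloud(name,save=None):
    cal=bot.get_calibration(name); im,d=bot.snapshot(name)
    if save: cv2.imwrite(save,im)
    vv,uu=np.mgrid[:480,:640]
    W=world(cal,np.c_[uu.ravel(),vv.ravel()],d.ravel()).reshape(480,640,3); W[d==0]=np.nan
    return im,d,W,cal
E
python3 - <<'E'
from h import *
s=bot.get_state(); print({k:np.round(v,3).tolist() for k,v in s.items()})
for n in("side","top"):
    im,d,W,cal=cloud(n,f"pics/{n}0.png"); np.savez(f"{n}0.npz",im=im,d=d,W=W)
    print(n,-np.array(cal["R"]).T@cal["t"],np.array(cal["R"])[2])
E
```

```text
pics
{'time_s': 0.0, 'q': [-1.159, 0.087, 0.175, 1.66, -0.0, 1.571], 'qd': [0.0, 0.0, -0.0, -0.001, -0.001, 0.0], 'effort': [-0.002, -52.039, 46.48, 0.016, 0.0, -0.0], 'tcp_pos': [220.059, -503.839, 241.574], 'orientation': [-0.001, 0.979, 0.204, -0.0], 'ft_force': [0.108, 0.126, 0.126], 'ft_torque': [-0.005, -0.032, -0.006], 'grip_force': 0.0, 'gripper_width': 85.081}
side [110.49961372 633.14088082 897.9855161 ] [ 0.42817155 -0.55765059 -0.71112231]
top [ 361.11577555   41.84766176 1426.49448109] [ 0.17829519 -0.0030588  -0.98397229]
```

View pics/side0.png

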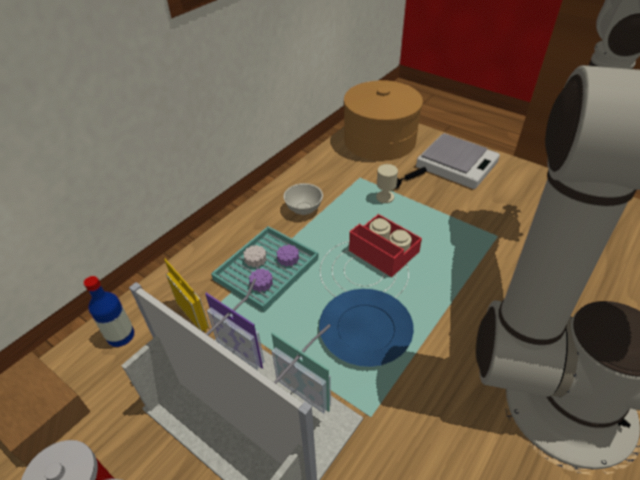

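View pics/top0.png

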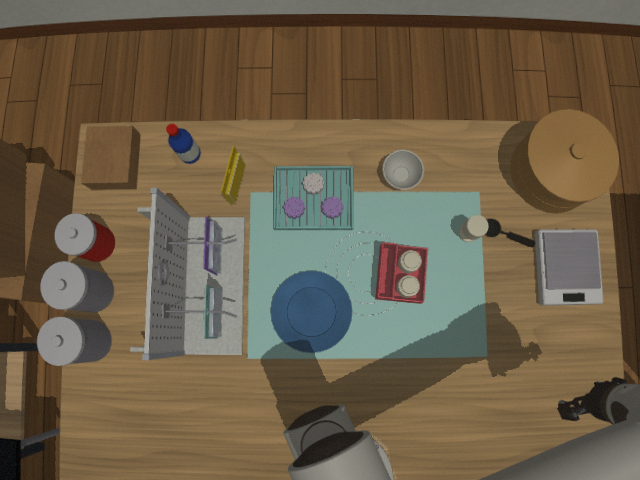

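The side view shows the rack from behind, with the lilac pack's top edge around (235,325) and mint around (300,370). In the top view lilac is at (209,245), mint at (210,308), the hook tips near (236,240) and (235,311), and the red caddy at (402,273) with its empty slot at the left (387,272).

```bash
python3 - <<'E'
from h import *
z=np.load("top0.npz"); im,d,W=z["im"],z["d"],z["W"]
p=lambda u,v:np.round(W[v,u],0)
print("axes",p(300,250),p(400,250),p(300,350))
for n,uv in dict(panT=(154,195),panB=(148,352),lil=(208,245),mint=(210,308),baseFar=(242,222),baseNear=(242,350),plate=(311,312),tipL=(234,240),tipM=(233,311)).items(): print(n,p(*uv))
hsv=cv2.cvtColor(im,cv2.COLOR_BGR2HSV)
red=((hsv[...,0]<8)|(hsv[...,0]>172))&(hsv[...,1]>120)
red[:, :360]=0; red[:,440:]=0; red[:230]=0;red[320:]=0
P=W[red]; 
for lo,hi in((62,80),(45,57),(0,15)):
    Q=P[(P[:,2]>lo)&(P[:,2]<hi)]; r=cv2.minAreaRect(Q[:,:2].astype(np.float32)); print(lo,len(Q),r,np.round(cv2.boxPoints(r)),np.median(Q[:,2]))
# lilac top edge / mint
roi=np.zeros_like(red); roi[215:275,195:225]=1
lil=roi&(hsv[...,0]>120)&(hsv[...,0]<160)&(hsv[...,1]>60)
for nm,m in(("lil",lil),):
    Q=W[m]; print(nm,len(Q),np.round(np.percentile(Q,[2,50,98],axis=0)))
# panel top
Q=W[185:360,140:192].reshape(-1,3); Q=Q[(Q[:,2]>285)&(Q[:,2]<305)]; r=cv2.minAreaRect(Q[:,:2].astype(np.float32)); print("panel",len(Q),r,np.round(cv2.boxPoints(r)))
# base plate
Q=W[205:370,185:250].reshape(-1,3); Q=Q[(Q[:,2]>6)&(Q[:,2]<15)]; r=cv2.minAreaRect(Q[:,:2].astype(np.float32)); print("base",len(Q),np.round(cv2.boxPoints(r)))
cv2.imwrite("pics/crop.png",np.hstack([cv2.resize(im[200:360,140:260],None,fx=3.7,fy=3.7,interpolation=cv2.INTER_CUBIC),cv2.resize(im[235:310,365:435],(350,592),interpolation=cv2.INTER_CUBIC)]))
E
```

```text
axes [581. 115.   5.] [ 580. -148.    3.] [323. 113.  16.]
panT [657. 417. 294.]
panB [323. 414. 293.]
lil [565. 319. 184.]
mint [421. 311. 176.]
baseFar [656. 269.  10.]
baseNear [322. 262.   9.]
plate [419.  86.   2.]
tipL [571. 253. 217.]
tipM [422. 287.   6.]
62 240 ((519.7786865234375, -107.39379119873047), (41.14569854736328, 138.7984619140625), 84.03716278076172) [[ 449. -121.]
 [ 587. -135.]
 [ 591.  -94.]
 [ 453.  -80.]] 69.29437478856478
45 171 ((515.2528686523438, -145.26919555664062), (117.61986541748047, 139.5821075439453), 84.20895385742188) [[ 440. -197.]
 [ 579. -211.]
 [ 591.  -94.]
 [ 452.  -80.]] 50.21493788205601
0 452 ((514.8092651367188, -149.104736328125), (106.04559326171875, 136.96885681152344), 84.3412094116211) [[ 441. -195.]
 [ 578. -209.]
 [ 588. -103.]
 [ 452.  -90.]] 5.07230057482825
lil 231 [[nan nan nan]
 [nan nan nan]
 [nan nan nan]]
panel 1048 ((490.8108825683594, 416.70733642578125), (14.12083911895752, 363.8475036621094), 89.87268829345703) [[309. 410.]
 [673. 409.]
 [673. 423.]
 [309. 424.]]
base 5113 [[271. 411.]
 [274. 243.]
 [702. 251.]
 [698. 419.]]
```

View pics/crop.png

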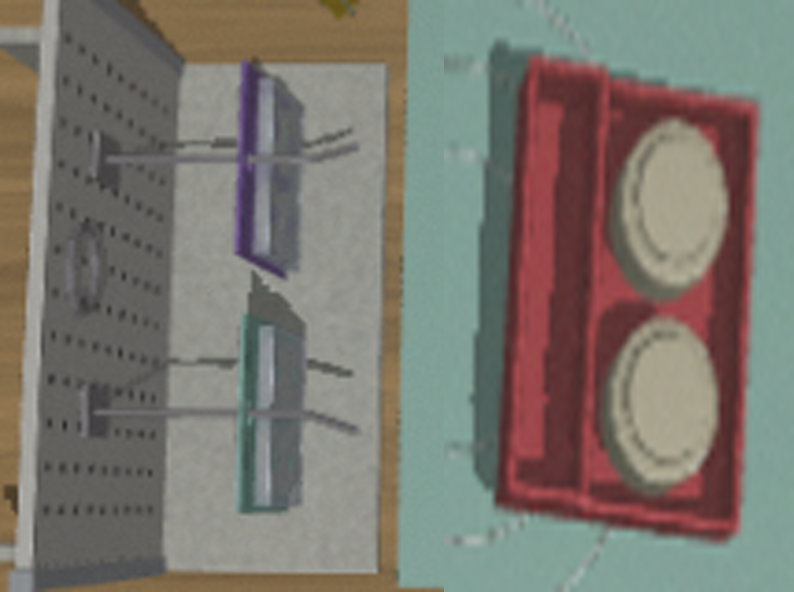

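The crop shows lilac on the left-hand (world +x) hook, whose tip runs from about (305,160) to (357,147) and veers toward +x. In the right half, the caddy's empty slot is the narrow band at (550,280). I'll test the sign conventions, then turn the tool.

```bash
python3 -m handwheel '[[1,0,0,-2,-7],[1,0,0,-2,-7],[1,0,0,-2,-7],[1,0,0,0,-7],[1,0,0,0,-7]]'; python3 -c "
from h import *
s=bot.get_state();print(np.round(s['q'],3),s['orientation']);c=bot.get_calibration('wrist');R=np.array(c['R']);print(-R.T@c['t']-s['tcp_pos'],R.round(3))"
```

```text
time_s: 0.52
tcp_pos: [220.3, -504.4, 303.3]
orientation: [0.001, 0.871, 0.492, -0.0]
ft_force: [-0.2, -0.8, -0.4]
gripper_width: 85.3
grip_force: 0.0
[-1.159  0.12   0.332  1.781  0.     0.954] [ 7.70126505e-04  8.70609273e-01  4.91974487e-01 -6.54022759e-05]
[ 42.80467726  70.08086099 131.3756958 ] [[ 0.857 -0.515  0.002]
 [-0.489 -0.812  0.318]
 [-0.162 -0.274 -0.948]]
```

```bash

for i in 1 2 3; do python3 -m handwheel '[[1,0,0,0,-7],[1,0,0,0,-7],[1,0,0,0,-7],[1,0,0,0,-7],[1,0,0,0,-7]]' >/dev/null; done
python3 -m handwheel '[[1,0,0,0,-7],[1,0,0,0,-7],[1,0,0,0,-2.1],[1,0,0,-1,0],[1,0,0,0,0]]' | head -3
for i in 1 2 3 4; do python3 -m handwheel '[[1,-1.5,2.9,0,0],[1,-1.5,2.9,0,0],[1,-1.5,2.9,0,0],[1,-1.5,2.9,0,0],[1,-1.5,2.9,0,0]]' | head -3; done
```

```text
time_s: 2.18
tcp_pos: [220.2, -504.1, 313.2]
orientation: [0.0, 0.003, 1.0, -0.0]
time_s: 2.6
tcp_pos: [296.2, -358.1, 311.8]
orientation: [-0.0, 0.003, 1.0, 0.0]
time_s: 3.02
tcp_pos: [372.0, -213.3, 312.0]
orientation: [0.0, 0.003, 1.0, -0.0]
time_s: 3.43
tcp_pos: [447.9, -68.6, 312.0]
orientation: [0.0, 0.003, 1.0, -0.0]
time_s: 3.85
tcp_pos: [523.7, 76.0, 311.9]
orientation: [-0.0, 0.003, 1.0, -0.0]
```

Next, a move to about (590,215), then a wrist picture.

```bash

python3 -m handwheel '[[1,-1.3,2.8,0,0],[1,-1.3,2.8,0,0],[1,-1.3,2.8,0,0],[1,-1.3,2.8,0,0],[1,-1.4,2.7,0,0]]' | head -3
python3 -m handwheel '[[1,0,0,0,0],[1,0,0,0,0],[1,0,0,0,0],[1,0,0,0,0],[1,0,0,0,0]]' | head -3
python3 - <<'E'
from h import *
im,d,W,cal=cloud("wrist","pics/w1.png"); np.savez("w1.npz",im=im,d=d,W=W)
import pickle; pickle.dump(cal,open("w1.pkl","wb"))
E
```

```text
time_s: 4.27
tcp_pos: [590.3, 214.7, 311.8]
orientation: [-0.0, 0.003, 1.0, -0.0]
time_s: 4.68
tcp_pos: [589.7, 212.0, 313.1]
orientation: [0.0, 0.003, 1.0, 0.0]
```

View pics/w1.png

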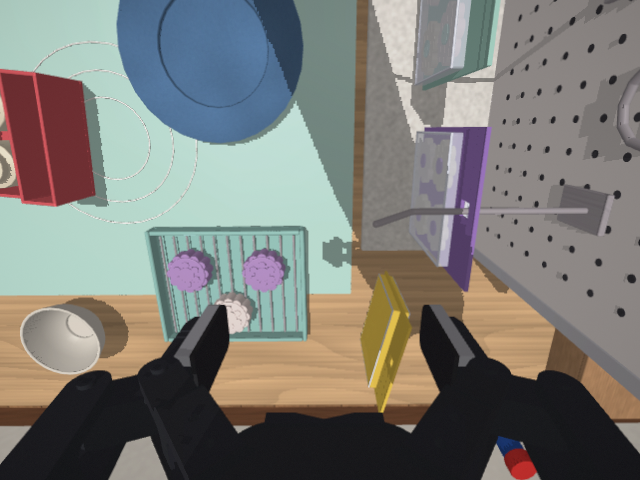

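The wrist view shows lilac's hook wire from (587,211) to the bend near (413,212), with the tip end at (375,223). The flange's top edge runs (488,127)–(468,290) and the hole is at (465,208).

```bash
python3 - <<'E'
from h import *
z=np.load("w1.npz"); im,d,W=z["im"],z["d"],z["W"]
hsv=cv2.cvtColor(im,cv2.COLOR_BGR2HSV)
# wire: topmost point per column
for u in list(range(372,420,4))+[430,450,480,500,540,570]:
    c=W[200:232,u]; k=(c[:,2]>190)&(c[:,2]<240)&(np.abs(c[:,0]-570)<25)
    if u>420: k&=(np.abs(np.arange(200,232)-211)<5)
    if k.any(): print(u,(np.where(k)[0]+200)[[0,-1]],np.round(np.nanmedian(c[k],axis=0),1),np.round(np.nanmax(c[k,2]),1))
m=(hsv[...,0]>120)&(hsv[...,0]<150)&(hsv[...,1]>80); m[:,:430]=0;m[:110]=0;m[300:]=0;m[:,500:]=0
Q=W[m]; Q=Q[np.isfinite(Q[:,0])]; print(len(Q),np.round(np.percentile(Q,[1,50,99],axis=0)))
T=Q[Q[:,2]>205]; print("top strip",len(T),T[:,0].min(),T[:,0].max(), np.polyfit(T[:,0],T[:,1],1), np.median(T,axis=0),np.percentile(T[:,2],98))
F=Q; A=np.c_[F[:,0],F[:,2],np.ones(len(F))]; print("plane y=ax+bz+c",np.linalg.lstsq(A,F[:,1],rcond=None)[0])
for uv in((465,208),(488,129),(470,285),(447,150),(430,250),(452,255),(420,140),(600,215)): print(uv,W[uv[1],uv[0]].round(1),d[uv[1],uv[0]])
# panel
P=W[250:330,540:600].reshape(-1,3); print("panel y",np.nanpercentile(P[:,1],[5,50,95]))
cv2.imwrite("pics/w1c.png",cv2.resize(im[110:300,360:500],None,fx=4,fy=3.15,interpolation=cv2.INTER_CUBIC))
E
```

```text
372 [223 225] [572.4 245.3 220.7] 220.8
376 [220 227] [571.9 248.  220.9] 222.5
380 [219 226] [571.7 251.  219.5] 220.9
384 [218 224] [571.  254.  218.4] 218.7
388 [216 223] [570.4 257.1 216. ] 217.3
392 [215 221] [570.1 260.4 213.6] 214.6
396 [214 220] [569.9 263.7 211.7] 213.1
400 [212 219] [569.6 267.1 208.7] 209.4
404 [211 217] [568.5 270.5 206.7] 208.6
408 [210 216] [568.3 273.9 204.6] 206.5
412 [209 214] [568.  277.2 202.9] 203.6
416 [209 214] [568.  280.2 202.3] 203.6
430 [209 214] [568.3 290.7 201.9] 202.7
450 [208 214] [568.1 305.7 201.8] 202.5
480 [208 214] [568.1 328.1 201.9] 202.4
500 [208 214] [568.2 342.9 201.3] 202.5
540 [208 214] [568.1 372.8 201.4] 203.4
570 [208 213] [568.1 395.1 201.7] 203.3
3769 [[510. 318. 129.]
 [557. 319. 201.]
 [626. 321. 215.]]
top strip 1521 509.04120014197326 627.8307887738611 [-1.59600752e-03  3.20102013e+02] [560.5804682  318.84605535 212.26841072] 214.6413457776534
plane y=ax+bz+c [-1.82218734e-03  1.58529550e-02  3.16733410e+02]
(465, 208) [566.6 317.7 199. ] 250.84933
(488, 129) [510.3 319.4 214.3] 218.3499
(470, 285) [728.4 424.5   1.4] 489.5132
(447, 150) [526.2 309.1 172.1] 263.44528
(430, 250) [615.8 308.8 156.5] 306.86777
(452, 255) [610.4 318.7 183.2] 279.84888
(420, 140) [521.4 309.1  92.2] 337.60202
(600, 215) [568.5 407.6 214.4] 236.67406
panel y [410.93148511 412.74223319 413.92473819]
```

View pics/w1c.png

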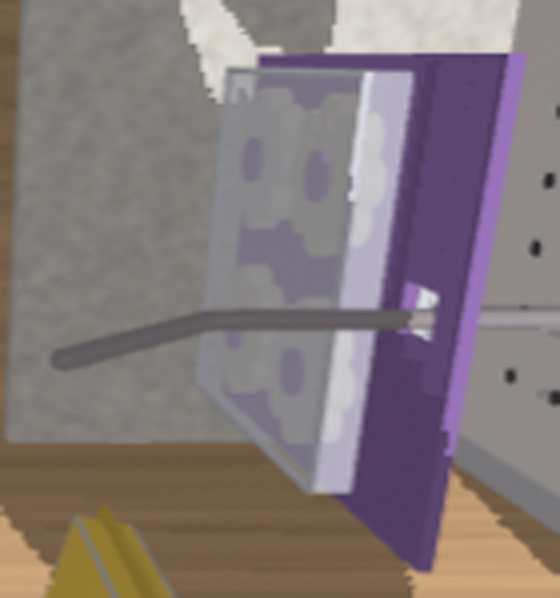

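Hook: x 568.1, bend at y≈276, and the tip rises about 31° and veers +4 mm in x over 31 mm. Pack: centre x≈568.4, flange y≈319, top z≈214.5. I'll grip on the −x side at x≈524.5.

```bash

python3 -m handwheel '[[1,1.63,2.67,0,0],[1,1.63,2.67,0,0],[1,1.63,2.67,0,0],[1,1.63,2.67,0,0],[1,0,0,0,0]]' | head -3
python3 -m handwheel '[[1,0,0,2.5,0],[1,0,0,2.5,0],[1,0,0,2.5,0],[1,0,0,0,0],[1,0,0,0,0]]'
```

```text
time_s: 5.15
tcp_pos: [522.8, 323.2, 313.0]
orientation: [0.0, 0.001, 1.0, 0.001]
time_s: 5.57
tcp_pos: [524.9, 319.2, 237.2]
orientation: [-0.001, 0.003, 1.0, -0.0]
ft_force: [-0.4, -0.5, 0.4]
gripper_width: 85.4
grip_force: 0.0
```

```bash

python3 -m handwheel '[[1,0,0,1.9,0],[1,0,0,2,0],[1,0,0,2,0],[1,0,0,1,0],[1,0,0,0,0]]'
python3 -m handwheel '[[1,0,0,1,0],[1,0,0,0,0],[1,0,0,0,0],[1,0,0,0,0],[1,0,0,0,0]]'
python3 -c "
from h import *
im,d,W,cal=cloud('wrist','pics/w2.png')"
```

```text
time_s: 5.98
tcp_pos: [525.3, 319.7, 167.9]
orientation: [-0.0, 0.003, 1.0, -0.0]
ft_force: [-0.1, 0.7, -0.3]
gripper_width: 85.3
grip_force: 0.0
time_s: 6.4
tcp_pos: [525.6, 320.3, 159.2]
orientation: [0.0, 0.003, 1.0, 0.0]
ft_force: [0.9, 0.8, -0.6]
gripper_width: 85.2
grip_force: 0.0
```

View pics/w2.png

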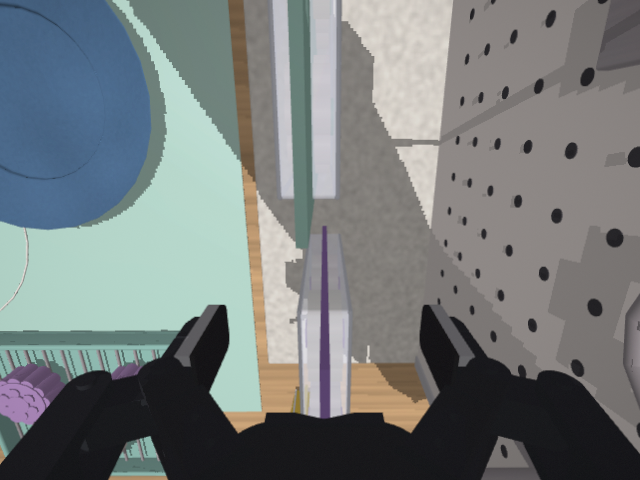

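The wrist view shows the pack edge-on at u≈325, midway between the fingers (about 228 and 420). It is well centred, so I'll close.

```bash

python3 -m handwheel '[[0.8,0,0,0,0],[0.65,0,0,0,0],[0.5,0,0,0,0],[0.42,0,0,0,0],[0.36,0,0,0,0]]' 
python3 -m handwheel '[[0.33,0,0,0,0],[0.30,0,0,0,0],[0.28,0,0,0,0],[0.27,0,0,0,0],[0.26,0,0,0,0]]' 
python3 -m handwheel '[[0.24,0,0,0,0],[0.22,0,0,0,0],[0.2,0,0,0,0],[0.15,0,0,0,0],[0.1,0,0,0,0]]' 
```

```text
time_s: 6.87
tcp_pos: [525.3, 320.2, 158.3]
orientation: [-0.0, 0.003, 1.0, -0.0]
ft_force: [0.1, -0.0, -0.2]
gripper_width: 31.3
grip_force: 0.0
time_s: 7.28
tcp_pos: [525.4, 320.2, 158.3]
orientation: [0.0, 0.003, 1.0, 0.0]
ft_force: [-0.2, 0.2, -1.1]
gripper_width: 22.0
grip_force: 0.3
time_s: 7.7
tcp_pos: [525.4, 320.2, 158.3]
orientation: [0.0, 0.003, 1.0, 0.0]
ft_force: [-0.5, 0.5, 0.9]
gripper_width: 20.9
grip_force: 59.2
```

```bash

python3 -m handwheel '[[0.1,0,0,-0.1,0],[0.1,0,0,-0.1,0],[0.1,0,0,-0.1,0],[0.1,0,0,-0.1,0],[0.1,0,0,-0.05,0]]' 
python3 -m handwheel '[[0.1,0,-0.2,0,0],[0.1,0,-0.3,0,0],[0.1,0,-0.4,0,0],[0.1,0,-0.4,0,0],[0.1,0,-0.4,0,0]]' 
```

```text
time_s: 8.12
tcp_pos: [525.3, 320.2, 162.9]
orientation: [-0.0, 0.003, 1.0, -0.0]
ft_force: [-0.2, -1.0, -1.3]
gripper_width: 21.1
grip_force: 59.2
time_s: 8.53
tcp_pos: [525.2, 302.6, 162.8]
orientation: [-0.0, 0.003, 1.0, -0.0]
ft_force: [0.1, 0.3, -1.4]
gripper_width: 21.1
grip_force: 59.2
```

```bash

python3 -m handwheel '[[0.1,0,-0.4,0,0],[0.1,0,-0.4,0,0],[0.1,0,-0.4,0,0],[0.1,0,-0.4,0,0],[0.1,0,-0.2,0,0]]' |sed -n 2p\;4p
python3 -m handwheel '[[0.1,0,-0.3,0,0],[0.1,0,-0.3,0,0],[0.1,0,0,0,0],[0.1,0,0,0,0],[0.1,0,0,0,0]]' |sed -n 2p\;4p
python3 -m handwheel '[[0.1,-0.02,-0.2,-0.11,0],[0.1,-0.02,-0.2,-0.12,0],[0.1,-0.03,-0.2,-0.12,0],[0.1,-0.02,-0.2,-0.12,0],[0.1,0,0,0,0]]' |sed -n 2p\;4p
```

```text
tcp_pos: [525.2, 284.6, 162.8]
ft_force: [0.1, 0.7, -1.9]
tcp_pos: [525.1, 279.2, 162.8]
ft_force: [0.0, -0.3, -1.3]
tcp_pos: [526.2, 270.8, 167.9]
ft_force: [-0.9, 0.1, -1.7]
```

```bash

for i in 1 2; do python3 -m handwheel '[[0.1,-0.03,-0.2,-0.12,0],[0.1,-0.02,-0.2,-0.12,0],[0.1,-0.03,-0.2,-0.12,0],[0.1,-0.02,-0.2,-0.12,0],[0.1,-0.03,-0.2,-0.12,0]]' |sed -n 2p\;4p; done
python3 -m handwheel '[[0.1,-0.03,-0.2,-0.12,0],[0.1,-0.02,-0.2,-0.12,0],[0.1,-0.02,-0.2,-0.1,0],[0.1,0,-0.2,-0.05,0],[0.1,0,-0.2,0,0]]' |sed -n 2p\;4p
```

```text
tcp_pos: [527.2, 260.9, 173.6]
ft_force: [0.7, -0.4, -0.4]
tcp_pos: [528.5, 250.9, 179.6]
ft_force: [0.1, 0.6, -1.6]
tcp_pos: [529.2, 241.0, 183.5]
ft_force: [0.5, -0.3, -0.7]
```

```bash

python3 -m handwheel '[[0.1,0,-0.2,0,0],[0.1,0,-0.3,0,0],[0.1,0,-0.4,0,0],[0.1,0,-0.6,0,0],[0.1,0,-1,0,0]]' |sed -n 2p\;4p
python3 -m handwheel '[[0.1,0,-1.5,0,0],[0.1,0,-1.5,0,0],[0.1,0,-1.5,0,0],[0.1,0,0,0,0],[0.1,0,0,0,0]]'
python3 - <<'E'
from h import *
for n in("side","top"):
    im,d,W,cal=cloud(n,f"pics/{n}1.png"); np.savez(f"{n}1.npz",im=im,d=d,W=W)
a=cv2.imread("pics/side1.png")[200:400,140:460]; b=cv2.imread("pics/top1.png")[160:360,130:450]
cv2.imwrite("pics/st1.png",np.vstack([cv2.resize(a,(480,300)),cv2.resize(b,(480,300))]))
E
```

```text
tcp_pos: [528.9, 215.9, 183.3]
ft_force: [0.2, -0.9, -0.9]
time_s: 11.87
tcp_pos: [528.8, 169.6, 183.7]
orientation: [0.0, 0.004, 1.0, 0.0]
ft_force: [1.2, 0.3, -1.6]
gripper_width: 21.4
grip_force: 59.2
```

View pics/st1.png

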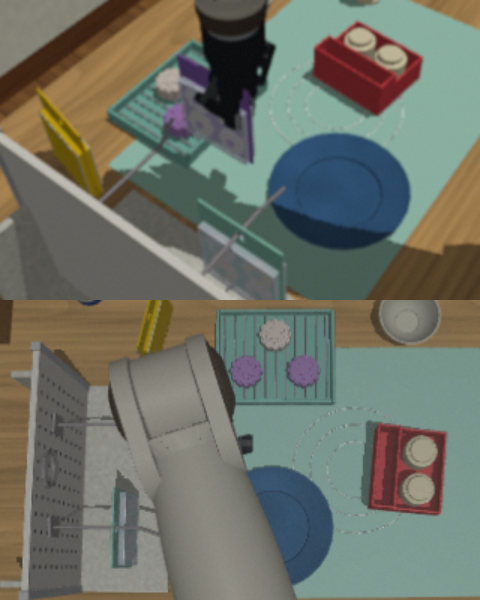

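The pack is off the hook and held upright (side crop at (215,115)), and mint still hangs. I'll carry it over to the caddy.

```bash

python3 -m handwheel '[[0.1,0,0,-1,0],[0.1,0,0,-1.5,0],[0.1,0.3,-1.5,-1,0],[0.1,0.4,-2,0,0],[0.1,0.5,-2.2,0,0]]' |sed -n 2p\;4p
python3 -m handwheel '[[0.1,0.5,-2.5,0,0],[0.1,0.5,-2.5,0,0],[0.1,0.5,-2.5,0,0],[0.1,0.5,-2.5,0,0],[0.1,0.5,-2.5,0,0]]' |sed -n 2p\;4p
python3 -m handwheel '[[0.1,0.5,-2.5,0,0],[0.1,0.5,-2.4,0,0],[0.1,0.5,-2.2,0,0],[0.1,0.2,-1.5,0,0],[0.1,0,-0.5,0,0]]' |sed -n 2p\;4p
python3 -m handwheel '[[0.1,0,0,0,2],[0.1,0,0,0,2],[0.1,0,0,0,1.3],[0.1,0,0,0,0],[0.1,0,0,0,0]]'
python3 - <<'E'
from h import *
im,d,W,cal=cloud("wrist","pics/w3.png"); np.savez("w3.npz",im=im,d=d,W=W)
hsv=cv2.cvtColor(im,cv2.COLOR_BGR2HSV)
red=((hsv[...,0]<8)|(hsv[...,0]>172))&(hsv[...,1]>120)
P=W[red]
for lo,hi in((62,80),(45,57)):
    Q=P[(P[:,2]>lo)&(P[:,2]<hi)]
    if len(Q)>20: r=cv2.minAreaRect(Q[:,:2].astype(np.float32)); print(lo,len(Q),r,np.round(cv2.boxPoints(r)),np.median(Q[:,2]))
im,d,W,cal=cloud("side","pics/side2.png"); np.savez("side2.npz",im=im,d=d,W=W)
cv2.imwrite("pics/ws.png",np.vstack([cv2.resize(cv2.imread("pics/w3.png"),(400,300)),cv2.resize(im[100:320,290:583],(400,300))]))
E
```

```text
tcp_pos: [516.6, 114.0, 219.8]
ft_force: [1.0, -0.5, -0.7]
tcp_pos: [490.2, -11.9, 219.3]
ft_force: [0.3, -0.2, -1.4]
tcp_pos: [472.7, -103.5, 219.3]
ft_force: [0.4, 0.1, -2.4]
time_s: 13.63
tcp_pos: [473.4, -101.2, 218.6]
orientation: [0.0, 0.048, 0.999, 0.0]
ft_force: [-0.3, 0.2, -1.7]
gripper_width: 21.2
grip_force: 59.3
62 771 ((484.9324035644531, -104.03584289550781), (39.86134338378906, 68.79342651367188), 84.04421997070312) [[ 449. -120.]
 [ 517. -127.]
 [ 521.  -88.]
 [ 453.  -81.]] 69.73983143260043
45 1408 ((515.6936645507812, -147.16549682617188), (118.19258117675781, 139.15345764160156), 83.92794036865234) [[ 440. -199.]
 [ 579. -213.]
 [ 591.  -96.]
 [ 453.  -81.]] 49.72319000788636
```

View pics/ws.png

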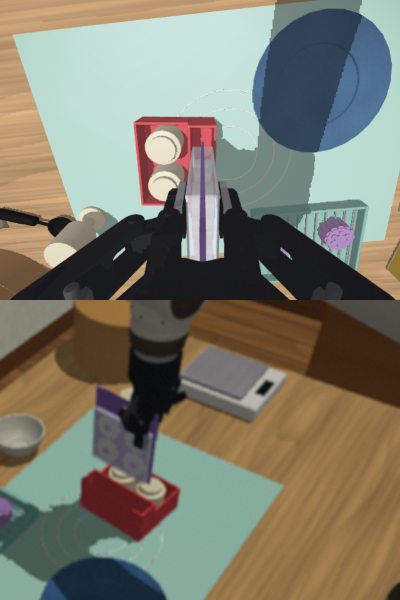

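The pack sits above the caddy, and the wrist and top views agree on the slot: centre (520,−107.6), yaw −5.9°. Next I'll check the pack's pose in the hand from the side cloud.

```bash
python3 - <<'E'
from h import *
z=np.load("side2.npz"); im,d,W=z["im"],z["d"],z["W"]
hsv=cv2.cvtColor(im,cv2.COLOR_BGR2HSV)
m=(hsv[...,0]>118)&(hsv[...,0]<155)&(hsv[...,1]>50)
m&=(W[...,2]>100)&(W[...,2]<300)&(abs(W[...,0]-520)<90)&(abs(W[...,1]+100)<40)
Q=W[m]; print(len(Q),np.percentile(Q,[1,50,99],axis=0).round(1))
A=np.c_[Q[:,0]-520,Q[:,2]-190,np.ones(len(Q))]
k=np.ones(len(Q),bool)
for _ in range(6):
    c=np.linalg.lstsq(A[k],Q[k,1],rcond=None)[0]; r=Q[:,1]-A@c; k=abs(r)<max(2.5,1.5*np.std(r[k])) 
print("y=a(x-520)+b(z-190)+c",c.round(4),k.sum(),np.std(r[k]).round(2))
n=k
t=(Q[n,:2]-[473.4,-101.2])@np.array([.9946,-.1036]); zz=Q[n,2]
h=cv2.minAreaRect(np.c_[t,zz].astype(np.float32)); print("rect along,z",h,cv2.boxPoints(h).round(1))
for zl in range(140,290,15):
    s=abs(zz-zl)<4
    if s.sum()>5: print(zl,np.percentile(t[s],[1,99]).round(1))
E
```

```text
512 [[ 457.  -114.   143.8]
 [ 522.5 -103.9  255.4]
 [ 573.8  -76.1  292.7]]
y=a(x-520)+b(z-190)+c [-9.300000e-02  2.700000e-03 -1.035564e+02] 402 1.19
rect along,z ((42.261505126953125, 204.33871459960938), (119.50888061523438, 141.28829956054688), 0.63531494140625) [[-18.3 274.3]
 [-16.7 133. ]
 [102.8 134.4]
 [101.2 275.6]]
155 [-16.5 -11.7]
170 [-15.8 -11.8]
215 [-15.9 -11.9]
230 [-17.3 -12.5]
245 [-16.4  99.8]
260 [-16.6  98.4]
275 [-15.2 100.6]
```

```bash

python3 -m handwheel '[[0.1,-0.46,-0.16,0,0.4],[0.1,0,0,0.5,0],[0.1,0,0,1,0],[0.1,0,0,1,0],[0.1,0,0,0.5,0]]' |sed -n 2p\;4p
python3 -m handwheel '[[0.1,0,0,0.4,0],[0.1,0,0,0,0],[0.1,0,0,0,0],[0.1,0,0,0,0],[0.1,0,0,0,0]]' |sed -n 2p\;4p
```

```text
tcp_pos: [477.1, -103.5, 186.1]
ft_force: [-0.4, 0.1, -1.4]
tcp_pos: [477.9, -103.6, 184.9]
ft_force: [-0.7, 1.2, -1.4]
```

```bash

python3 -m handwheel '[[0.1,0,0,0.5,0],[0.1,0,0,0.5,0],[0.1,0,0,0.5,0],[0.1,0,0,0.5,0],[0.1,0,0,0.5,0]]' |sed -n 2p\;4p
for i in 1 2; do python3 -m handwheel '[[0.1,0,0,0.4,0],[0.1,0,0,0.4,0],[0.1,0,0,0.4,0],[0.1,0,0,0.4,0],[0.1,0,0,0.4,0]]' |sed -n 2p\;4p; done
python3 -m handwheel '[[0.1,0,0,0.4,0],[0.1,0,0,0.4,0],[0.1,0,0,0.4,0],[0.1,0,0,0,0],[0.1,0,0,0,0]]' |sed -n 2p\;4p
```

```text
tcp_pos: [477.6, -103.6, 158.6]
ft_force: [-0.4, -0.8, -1.7]
tcp_pos: [477.7, -103.6, 139.0]
ft_force: [0.2, -0.9, -1.7]
tcp_pos: [477.7, -103.6, 119.0]
ft_force: [-0.3, -0.6, -1.1]
tcp_pos: [477.6, -103.6, 107.2]
ft_force: [-1.1, -0.1, 0.6]
```

No side forces. The base should be about 13 mm above the floor, so I'll lower it gently until it touches.

```bash

python3 -m handwheel '[[0.1,0,0,0.25,0],[0.1,0,0,0.25,0],[0.1,0,0,0.25,0],[0.1,0,0,0.15,0],[0.1,0,0,0,0]]' |sed -n 2p\;4p
for i in 1 2; do python3 -m handwheel '[[0.1,0,0,0.1,0],[0.1,0,0,0.1,0],[0.1,0,0,0,0],[0.1,0,0,0,0],[0.1,0,0,0,0]]' |sed -n 2p\;4p;done
```

```text
tcp_pos: [477.5, -103.5, 97.9]
ft_force: [0.3, 0.1, -0.0]
tcp_pos: [477.7, -103.6, 96.5]
ft_force: [0.1, 0.3, -1.6]
tcp_pos: [477.9, -103.7, 94.8]
ft_force: [-1.4, -0.2, 5.3]
```

Floor contact is felt at TCP z≈95, with about +6.5 N of change. I'll release and rise.

```bash

python3 -m handwheel '[[0.24,0,0,0,0],[0.27,0,0,0,0],[0.3,0,0,0,0],[0.35,0,0,0,0],[0.4,0,0,0,0]]'
python3 -m handwheel '[[0.5,0,0,0,0],[0.6,0,0,0,0],[0.7,0,0,0,0],[0.7,0,0,0,0],[0.7,0,0,0,0]]'
python3 - <<'E'
from h import *
im,d,W,cal=cloud("side","pics/side3.png"); im2=cloud("wrist","pics/w4.png")[0]
cv2.imwrite("pics/ws4.png",np.vstack([cv2.resize(im2,(400,300)),cv2.resize(im[100:320,290:583],(400,300))]))
E
```

```text
time_s: 17.9
tcp_pos: [477.6, -103.6, 94.1]
orientation: [-0.0, 0.052, 0.999, 0.0]
ft_force: [-0.5, 0.6, 0.5]
gripper_width: 34.1
grip_force: 0.0
time_s: 18.32
tcp_pos: [477.7, -103.6, 94.4]
orientation: [0.0, 0.052, 0.999, -0.0]
ft_force: [0.4, 0.3, -0.1]
gripper_width: 59.5
grip_force: 0.0
```

View pics/ws4.png

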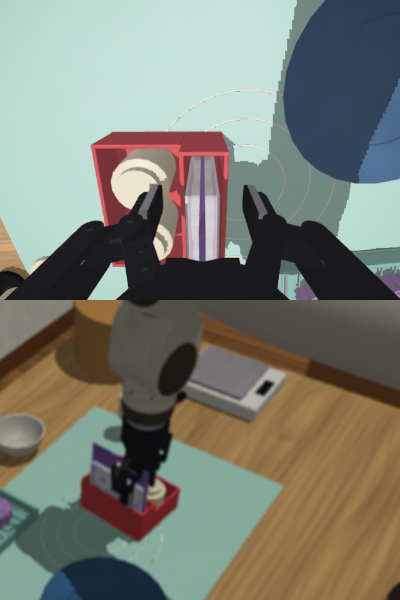

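The pack stands in the slot, and the open fingers are clear of it on both sides. I'll rise and verify.

```bash

python3 -m handwheel '[[0.7,0,0,-0.5,0],[0.7,0,0,-1,0],[0.7,0,0,-1.5,0],[0.7,0,0,-2,0],[0.7,0,0,-2.5,0]]' |sed -n 2p\;4p
python3 -m handwheel '[[0.7,0,0,-2.5,0],[0.7,0,0,-2.5,0],[0.7,0,0,-2.5,0],[0.7,0,0,-1,0],[0.7,0,0,0,0]]' |sed -n 2p\;4p
for i in 1 2; do python3 -m handwheel '[[0.7,0,0,0,0],[0.7,0,0,0,0],[0.7,0,0,0,0],[0.7,0,0,0,0],[0.7,0,0,0,0]]' |sed -n 1,2p; done
python3 - <<'E'
from h import *
im,d,W,cal=cloud("side","pics/side4.png")
hsv=cv2.cvtColor(im,cv2.COLOR_BGR2HSV)
m=(hsv[...,0]>118)&(hsv[...,0]<155)&(hsv[...,1]>50)&(W[...,2]>75)&(W[...,2]<170)&(abs(W[...,0]-520)<90)&(abs(W[...,1]+105)<30)
Q=W[m]; c=np.linalg.lstsq(np.c_[Q[:,0]-520,Q[:,2]-5,np.ones(len(Q))],Q[:,1],rcond=None)[0]
print(len(Q),np.percentile(Q,[1,50,99],axis=0).round(1),"a,b,c",c.round(3))
im2,d2,W2,_=cloud("wrist","pics/w5.png")
cv2.imwrite("pics/ws5.png",np.vstack([cv2.resize(im2,(400,300)),cv2.resize(im[100:420,160:587],(400,300))]))
E
```

```text
tcp_pos: [477.2, -103.5, 170.2]
ft_force: [0.6, 0.1, 1.0]
tcp_pos: [478.5, -103.8, 257.4]
ft_force: [0.8, -0.5, -0.3]
time_s: 19.67
tcp_pos: [477.4, -103.6, 253.5]
time_s: 20.08
tcp_pos: [477.7, -103.6, 254.4]
508 [[ 461.9 -113.4   82.7]
 [ 512.6 -105.   131.2]
 [ 577.9  -98.4  150.8]] a,b,c [-1.01000e-01  5.00000e-03 -1.06277e+02]
```

View pics/ws5.png

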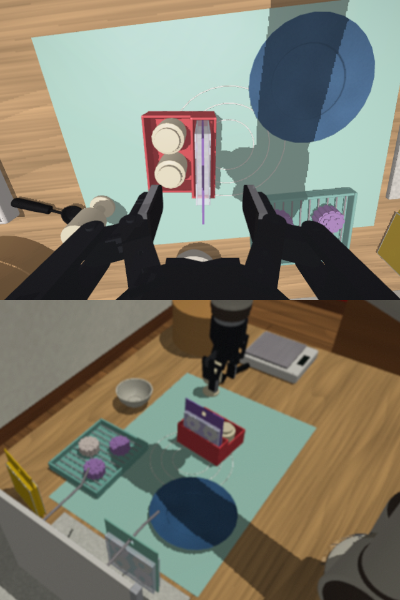

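The pack stands upright in the slot: top z≈151, about 1 mm off centre, tilt about 0.005 rad. Mint still hangs and the robot is clear, so I'll hand it in.

```bash
python3 -c "
from workcell import bot
print(bot.finish_job())"
```

```text
the job is handed in; nothing more can be done
None
```

The lilac pack came off its hook without noticeable force and now stands upright on the caddy slot's floor, within about 2 mm of centre by my measurement; mint still hangs on its hook, and the job is handed in (no verdict was returned).

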